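# Lock the fruit dish onto its foot and carry the stand by its handle

## Task

Put the white fruit dish back on its wooden foot without spilling the lemon: pick the dish up by the wooden grip of its arched handle, lower it over the steel crossbar on the foot, slot in line with the bar, until it sits right down, and twist it a quarter turn clockwise (seen from above) to the stop, so that it locks. Then lift the whole stand by the same grip, foot and all, and finish while still holding it in the air, at rest and level, the foot at least 5 cm above the worktop. Keep the dish level and the lemon loose in its middle throughout, do not touch the lemon, do not lift the foot before the dish is locked, and leave the other things where they are.

Things in the scene. Friction and masses are not known exactly. Their poses are not given: they have to be found in the camera images.
- fruit_dish: Shallow round white dish, 207 mm across, 44 mm high at its blue rim, 340 g; stands on the worktop with a lemon in it. Origin: centre of its flat underside (92 mm across), z up. A rigid arched handle stands over it in its x-z plane, feet on the rim at x = +-106 mm. Seated on the foot, its origin is 64 mm above the foot's, on the same axis, with 2.5 mm of play all round.
- dish_grip (a point): Centre of the straight wooden grip at the top of the arched handle, 125 mm above the dish's underside. The grip lies along the dish's x, 76 mm long, 16 mm wide (y), 20 mm high. Axes as the dish.
- dish_slot (a point): Centre of the hidden bayonet socket, at the dish's origin: a 6 mm plate with a slot along the dish's x, 66 x 22 mm, round hole 40 mm in its middle, a 10 mm high cavity above. Once the crossbar is in, stops let the dish turn only clockwise from above, by 90 degrees (6 more or less for play); it is then locked, its x square to the foot's x. Locked, it rises 2 mm before the foot comes up too.
- dish_well (a point): Lowest point of the dish's inside, in its middle, 22 mm above the underside. The inside rises 5 degrees near the middle, 11 and then 22 degrees towards the rim.
- dish_foot: Turned wooden pedestal, 128 mm across at the base, 480 g, loose on a non-slip rubber pad. Origin: centre of its underside, z up. The dish sits on its steel-topped shoulder, 87 mm across, 64 mm above the origin; on it a steel post, 35 mm in diameter, 8 mm high, carries the crossbar. Under a light push of some 5 N it stays put while the dish turns, and the stop is felt as 0.2 N m or more.
- foot_crossbar (a point): Centre of the top of the foot's steel crossbar, 79 mm above the foot's underside. The bar lies along the foot's x: 58 mm long, 14 mm wide, 7 mm high, upper edges bevelled. It fits the dish's slot either way round (half a turn makes no difference), within about 6 degrees.
- lemon: Yellow lemon, 83 x 58 x 58 mm, about 130 g, lying loose in the middle of the dish; its origin is a point on its skin and turns with it, so use lemon_center.
- lemon_center (a point): Centre of the lemon; its top is about 80 mm above the dish's underside
- garlic: Whole garlic bulb, 53 x 54 x 53 mm, loose on the worktop at the left; a bystander; origin: centre of its underside

How it is judged (in metres and radians):
On the way, in this order (a step that is already met when the one before it is completed fails the run):
1. the dish is held clear of the worktop, level, with the lemon in its middle (height (world z) of fruit_dish above 0.05 m and angle between fruit_dish's own z axis and vertical below 0.12 rad and contact force between the fingers and fruit_dish above 2 N and horizontal distance between lemon_center and dish_well below 0.03 m), for 0.2 s.
2. the dish sits right down on the foot's shoulder, slot in line with the crossbar (z of fruit_dish in the frame of dish_foot between 0.06 and 0.067 m and horizontal distance between fruit_dish and dish_foot below 0.006 m and angle between the x axis of fruit_dish and the x axis of dish_foot, either way round below 0.3 rad and height (world z) of dish_foot below 0.005 m), for 0.1 s.
3. the dish is twisted a quarter turn to the stop, the foot still standing on the worktop (angle between the x axis of fruit_dish and the x axis of dish_foot, either way round above 1.3 rad and z of fruit_dish in the frame of dish_foot below 0.068 m and horizontal distance between fruit_dish and dish_foot below 0.006 m and height (world z) of dish_foot below 0.005 m), for 0.1 s.
At the end, for the whole second after the job is handed in: The stand hangs still from the dish's grip, foot at least 45 mm above the worktop and held only by the locked bayonet (over 72 degrees from the slot, foot upright within 0.2 rad), dish level within 0.1 rad, lemon within 30 mm of the dish's middle, fingers only on the dish (height (world z) of dish_foot above 0.045 m and z of fruit_dish in the frame of dish_foot between 0.06 and 0.07 m and distance between fruit_dish and foot_crossbar below 0.025 m and angle between the x axis of fruit_dish and the x axis of dish_foot, either way round above 1.25 rad and angle between fruit_dish's own z axis and vertical below 0.1 rad and angle between dish_foot's own z axis and vertical below 0.2 rad and horizontal distance between lemon_center and dish_well below 0.03 m and contact force between the fingers and fruit_dish above 2 N and contact force between the fingers and dish_foot below 0.5 N and contact force between dish_foot and fruit_dish above 1 N and linear speed of fruit_dish below 0.03 m/s and angular speed of fruit_dish below 0.3 rad/s); the arm keeps its last pose, push and grip.
It fails at once if the lemon rolls out of the middle of the dish (more than 40 mm off) (horizontal distance between lemon_center and dish_well above 0.04 m).
It fails at once if the dish is tipped by more than 0.2 rad (angle between fruit_dish's own z axis and vertical above 0.2 rad).
It fails at once if the robot touches the lemon (contact force between the fingers and lemon above 0.5 N).
It fails at once if the foot is lifted before the dish is locked on it (height (world z) of dish_foot above 0.015 m and angle between the x axis of fruit_dish and the x axis of dish_foot, either way round below 1.2 rad).
It fails at once if the garlic bulb is moved by more than 2 cm (distance of garlic from where it was at the start of the episode above 0.02 m).
It also fails if it takes over 61 s, if anything falls off the work surface, if the arm or the gripper's body presses on something with over 40 N, if the wrist force passes 120 N, or if a joint passes its speed limit or range.

## Robot

A 6-joint arm with a two-finger parallel gripper is mounted at the origin on a cart in front of the work surface, level with it; the furniture and walls round the work are solid. World frame = base frame: x ahead of the robot, y to its left, z up, the work surface at z = 0. Lengths are in mm, angles in rad, forces in N, time in s.
With the tool pointing down it reaches from about 350 to 875 mm from the base axis. Payload 4.2 kg.
Tool frame: the origin (TCP) lies on the mounting face of the last link; the fingertips stand 173 mm ahead of it and the grasp point (between the pads) lies 155 mm ahead of it; z points along the fingers, y is the direction in which the jaws open and shut (so a half turn about z gives the same grasp; the last joint's range is limited). The gripper opens to 85 mm and grips with 20 to 120 N. Pads are 22 mm wide; open, the fingers measure 114 mm over their backs; the gripper's body (76 mm by 85 mm) begins 54 mm behind the grasp point. The pads swing forward as they close: fully open they stand 13 mm farther back than shut.
Start: joints at [1.48, 0.385, 0.008, 0, -1.194, -0.259], TCP at [214.161, 587.141, 404.712] pointing down, gripper open.
Joint ranges: [-3.14, 3.14], [-1.21, 2.06], [-1.07, 1.41], [-3.16, 2.05], [-2.99, -0.16], [-3.1, 3.1]. Speed limits (rad/s): [2.79, 2.79, 3.14, 3.14, 3.14, 3.14].

## Interface

Orientations are given as a unit quaternion [x, y, z, w].
In Python, from bench import arm gives the robot as it stands.
- The arm moves only by the shell command python3 -m jog 'ROWS' [OPENING]. ROWS is JSON, a list that holds one entry, the list of rows, each a list of 4 numbers: the shift along the tool's x, y, z in mm, then the turn about the tool's z in degrees. In form: [[[x, y, z, spin], ...]]. A call has exactly 5 rows; each row is the pose to reach, as a shift and turn from the pose measured when the call began, along the tool's axes at that moment; what a row does not reach only later rows make up. A row lasts 1/8 s, in which the tool goes at most 62.5 mm and 10.7 degrees, less where a joint would pass 70% of its speed; a pose out of reach is approached as far as the arm can. A call with a gripper value outside its range is refused whole. OPENING is the finger opening in mm, from 0 to 85.4, set as the call begins (- or left out, the last holds). The fingers move at their own pace and stop on an object; the grip force is fixed at half the most. Time passes only in rows, so rows that repeat a pose let the fingers close, or fill a call up. It gives the time, the measured TCP pose, the force and the opening at its end, in the units of the state.
- arm.read_state(): the state, without advancing time (a new reading comes with each control period).
- arm.get_image(name): name is "side" or "top" or "wrist"; returns (picture, depth): 480x640x3 uint8, blue, green, red; 480x640 float32, mm along the optical axis (not along the pixel's ray), 0 where there is no reading.
- arm.camera_params(name): a dict with "mtx" (3x3 intrinsics, pixels), "k1" (the pictures are not rectified: a ray, as slopes to the right and down, at radius r is drawn at 1 + k1 r^2 times it, then the intrinsics apply), "R" (3x3) and "t" (3): a world point X has camera coordinates R X + t. Camera axes: x right, y down, z forward; pixel columns grow to the right and rows downward; lengths in mm; the calibration is good to about 2 mm. A picture is of the moment at which its call begins: read the wrist's pose just before it. camera_params takes no time and is no camera call; for the wrist camera it gives the pose at the moment of the call.
- arm.job_done(): hands the job in, once; it reports no verdict.
The state is a dict: "clock": time; "joints": joint angles; "joint_vel": joint speeds; "joint_efforts": joint torques, N m; "position": TCP position; "ee_rot": TCP orientation; "contact_force": force on the tool from outside, world axes, zero at the start; "wrist_torque": the same for the moment, N m; "gripper_width": finger opening in mm.
Only numpy, scipy, OpenCV 4.12 (cv2) and the standard library are available. Lean on these libraries where they do the work, as an engineer would, in place of code of your own. Each camera call takes 0.05 s, during which the arm holds its last target.

## Working session

There is one attempt and no reset: what is moved stays moved. The work goes in short steps, Python scripts to look and compute and a shell command to move; the robot and the scene stay as the last step left them, time stands still between calls to the robot, and variables do not carry over. Pictures are saved under pics/ and viewed, and the job is handed in when it is done.

```bash
ls; mkdir -p pics
python3 - <<'E'
from bench import arm
import cv2,pickle
print(arm.read_state())
for n in ["side","top"]:
    im,d=arm.get_image(n); cv2.imwrite(f"pics/{n}0.png",im); p=arm.camera_params(n); pickle.dump((im,d,p),open(f"{n}0.pkl","wb")); print(n,p)
E
```

```text
pics
{'clock': 0.0, 'joints': array([ 1.47962140e+00,  3.85537648e-01,  6.61417116e-03, -5.42698552e-04,
       -1.19400117e+00, -2.58591997e-01]), 'joint_vel': array([-0.00037622,  0.00056498,  0.00115674, -0.00091525, -0.00031732,
       -0.00195988]), 'joint_efforts': array([ 1.66938480e-04, -3.92296600e+01,  1.88400990e+01,  4.18633282e+00,
       -4.71272549e-03, -1.33527216e-07]), 'position': array([214.06872405, 586.96444742, 403.62154363]), 'ee_rot': array([ 9.84728810e-01, -1.74091857e-01, -1.62348939e-04,  1.08152143e-03]), 'contact_force': array([-0.77722591,  0.00729533,  0.2728346 ]), 'wrist_torque': array([-0.02462874, -0.03357666, -0.01558202]), 'gripper_width': 85.84365582532247}
side {'mtx': array([[440.82936682,   0.        , 318.95633723],
       [  0.        , 440.82936682, 233.69113639],
       [  0.        ,   0.        ,   1.        ]]), 'k1': -0.0959764501963251, 'R': array([[-0.99803026, -0.05878789,  0.02189949],
       [-0.05382171,  0.62302846, -0.78034529],
       [ 0.03223085, -0.77998688, -0.62496531]]), 't': array([ 495.84866827,   91.23745186, 1000.35370329])}
top {'mtx': array([[434.29385749,   0.        , 313.8709866 ],
       [  0.        , 434.29385749, 238.1513247 ],
       [  0.        ,   0.        ,   1.        ]]), 'k1': 0.00897542051647049, 'R': array([[-8.29139334e-03, -9.99965534e-01, -4.29622008e-04],
       [-9.88737719e-01,  8.26249672e-03, -1.49430431e-01],
       [ 1.49428831e-01, -8.14203000e-04, -9.88772148e-01]]), 't': array([  73.20353588,  504.31909621, 1008.12644571])}
```

View pics/top0.png

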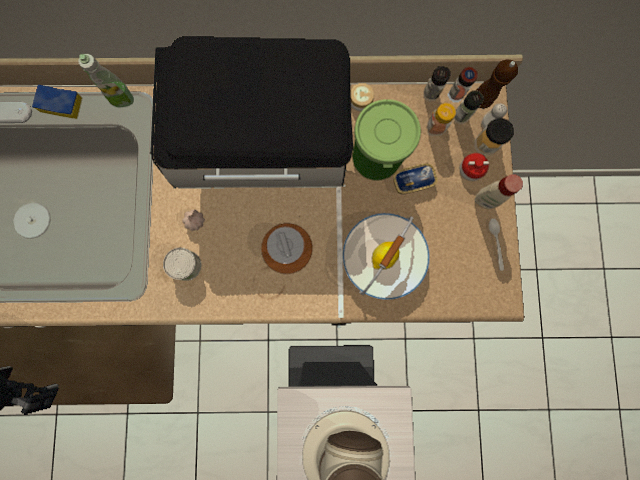

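View pics/side0.png

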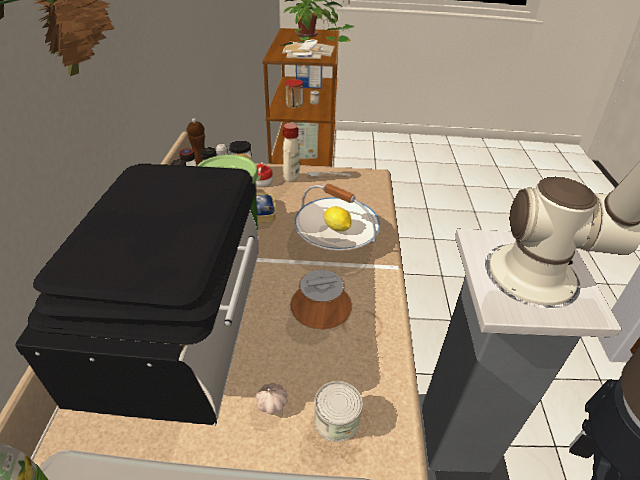

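The top view shows the dish at about (386,257) with its grip from (383,265) to (405,236), the foot at (287,248), the garlic at (193,219), and the toaster oven behind the foot. Next I measure these.

```bash
cat > h.py <<'E'
import numpy as np,cv2,pickle
def cloud(d,p):
    K=np.array(p['mtx']);v,u=np.mgrid[:480,:640]
    pts=np.stack([u,v],-1).reshape(-1,1,2).astype(float)
    n=cv2.undistortPoints(pts,K,np.array([p['k1'],0,0,0.])).reshape(480,640,2)
    c=np.dstack([n*d[...,None],d]); 
    w=(c.reshape(-1,3)-np.array(p['t']))@np.array(p['R'])
    return w.reshape(480,640,3)
def proj(X,p):
    c=np.atleast_2d(X)@np.array(p['R']).T+np.array(p['t'])
    n=c[:,:2]/c[:,2:]; r=(n**2).sum(1,keepdims=True); n=n*(1+p['k1']*r)
    return n*p['mtx'][0,0]+np.array(p['mtx'])[:2,2]
def circ(P):
    A=np.c_[2*P[:,:2],np.ones(len(P))]; s=np.linalg.lstsq(A,(P[:,:2]**2).sum(1),rcond=None)[0]
    return s[0],s[1],np.sqrt(s[2]+s[0]**2+s[1]**2)
E
python3 - <<'E'
from h import *
for n in ["top","side"]:
    im,d,p=pickle.load(open(n+"0.pkl","rb")); w=cloud(d,p); X,Y,Z=w[...,0],w[...,1],w[...,2]
    hsv=cv2.cvtColor(im,cv2.COLOR_BGR2HSV)
    ok=d>0
    print(n)
    near=lambda c:ok&(abs(X-c[0])<160)&(abs(Y-c[1])<140)
    # grip
    for px in [(395,250),(387,257),(287,245),(193,219),(181,264)] if n=="top" else [(338,191),(338,218),(321,285),(270,400),(338,400)]:
        print(px,w[px[1],px[0]].round(1))
E
```

```text
top
(395, 250) [ 462.5 -106.6  137. ]
(387, 257) [447.7 -89.3 133.6]
(287, 245) [483. 131.  81.]
(193, 219) [552.8 359.4  45.5]
(181, 264) [443.7 381.5  54.1]
side
(338, 191) [461.8 -95.6 133.8]
(338, 218) [458.3 -78.   70.1]
(321, 285) [485.8 145.3  71.3]
(270, 400) [554.8 377.   34.8]
(338, 400) [445.5 379.6  53.1]
```

Run:
```python
from h import *
im,d,p=pickle.load(open("top0.pkl","rb"))
a=cv2.resize(im[195:320,230:450],None,fx=3.6,fy=3.6,interpolation=cv2.INTER_CUBIC);cv2.imwrite("pics/topz.png",a)
im,d,p=pickle.load(open("side0.pkl","rb"))
a=cv2.resize(im[170:330,260:420],None,fx=3.6,fy=3.6,interpolation=cv2.INTER_CUBIC);cv2.imwrite("pics/sidez.png",a)
```

```text
(no output)
```

View pics/topz.png

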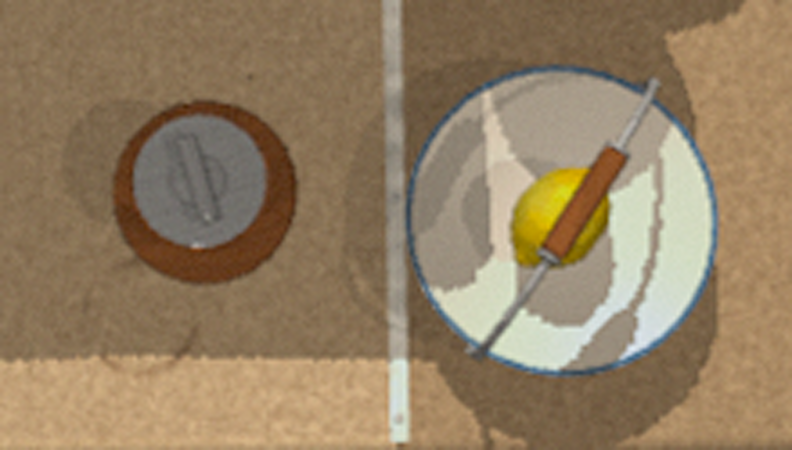

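View pics/sidez.png

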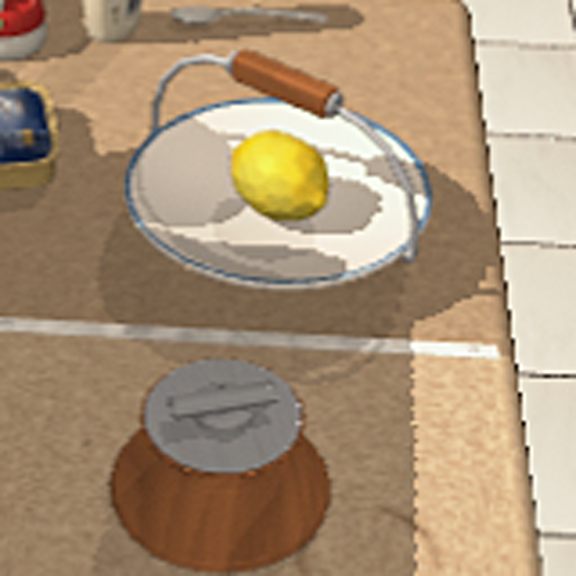

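Run:
```python
from h import *
def axis(P):
    m=P[:,:2].mean(0); r=cv2.minAreaRect(P[:,:2].astype(np.float32)); 
    u,s,v=np.linalg.svd(P[:,:2]-m); return m.round(1),np.degrees(np.arctan2(v[0,1],v[0,0])).round(1),tuple(np.round(r[0],1)),tuple(np.round(r[1],1)),np.median(P[:,2]).round(1)
def plane_pts(mask,p,z):  # intersect rays with height z
    v,u=np.nonzero(mask); n=cv2.undistortPoints(np.c_[u,v].astype(float).reshape(-1,1,2),np.array(p['mtx']),np.array([p['k1'],0,0,0.])).reshape(-1,2)
    R=np.array(p['R']);t=np.array(p['t']);C=-R.T@t; D=np.c_[n,np.ones(len(n))]@R
    return C+D*((z-C[2])/D[:,2])[:,None]
for n in ["top","side"]:
    im,d,p=pickle.load(open(n+"0.pkl","rb")); w=cloud(d,p); X,Y,Z=w[...,0],w[...,1],w[...,2]
    H,S,V=[a.astype(int) for a in cv2.split(cv2.cvtColor(im,cv2.COLOR_BGR2HSV))]
    ok=d>0; print(n)
    nd=ok&(abs(X-455)<140)&(abs(Y+95)<140); nf=ok&(abs(X-475)<90)&(abs(Y-137)<90)
    br=(H<14)&(S>120)
    g=nd&br&(Z>105)&(Z<150); print("grip",g.sum(),axis(w[g]), axis(plane_pts(g,p,133)))
    hi=nd&(Z>60)&(Z<150)&~((H>20)&(H<35)&(S>120))
    print("handle",axis(w[hi]))
    bl=nd&(H>95)&(H<125)&(S>60)&(Z>25)&(Z<60); P=plane_pts(bl,p,44)
    for _ in range(4):
        c=circ(P); r=abs(np.hypot(P[:,0]-c[0],P[:,1]-c[1])-c[2]); P=P[r<4]
    print("rim",len(P),np.round(c,1))
    gray=nf&(S<60)&(Z>50); 
    cs=cv2.findContours(cv2.morphologyEx(gray.astype(np.uint8),cv2.MORPH_CLOSE,np.ones((5,5))),0,1)[0]; cc=max(cs,key=cv2.contourArea)
    m=np.zeros((480,640),np.uint8);cv2.drawContours(m,[cc],-1,1,1); P=plane_pts(m>0,p,64)
    print("shoulder",np.round(circ(P),1), cc.reshape(-1,2).min(0),cc.reshape(-1,2).max(0), "med Z",np.median(Z[gray]))
    b=nf&(S<60)&(Z>75)&(Z<90); 
    if n=="side": b=nf&(S<60)&(Z>68)&(Z<90)
    print("bar",b.sum(),axis(w[b]) if b.sum()>5 else 0)
    q=nf&(Z>4)&br
    cs=cv2.findContours((nf&(Z>4)).astype(np.uint8),0,1)[0]; cc=max(cs,key=cv2.contourArea)
    m[:]=0;cv2.drawContours(m,[cc],-1,1,1); P=plane_pts(m>0,p,5); print("base",np.round(circ(P),1))
    lm=nd&(H>20)&(H<35)&(S>120)&(Z>35); print("lemon",axis(w[lm]))
```

```text
top
grip 197 (array([ 461.9, -100.8]), np.float64(146.2), (np.float64(462.9), np.float64(-101.1)), (np.float64(14.2), np.float64(75.0)), np.float64(134.8)) (array([ 462.1, -101.1]), np.float64(146.2), (np.float64(462.2), np.float64(-100.6)), (np.float64(14.5), np.float64(73.1)), np.float64(133.0))
handle (array([454.9, -96.3]), np.float64(146.2), (np.float64(455.4), np.float64(-105.4)), (np.float64(30.1), np.float64(213.5)), np.float64(133.0))
rim 222 [ 461.4 -101.1  101.3]
shoulder [485.8 136.8  42.1] [267 227] [303 263] med Z 64.92018462131327
bar 151 (array([484.8, 137.7]), np.float64(-162.3), (np.float64(485.6), np.float64(138.9)), (np.float64(57.5), np.float64(23.6)), np.float64(78.1))
base [485.3 137.8  62.5]
lemon (array([459.3, -91.1]), np.float64(131.0), (np.float64(460.4), np.float64(-97.1)), (np.float64(61.6), np.float64(61.9)), np.float64(72.1))
side
grip 256 (array([461.9, -97.2]), np.float64(145.8), (np.float64(459.8), np.float64(-100.1)), (np.float64(19.1), np.float64(72.1)), np.float64(131.5)) (array([461.9, -91.6]), np.float64(139.4), (np.float64(461.0), np.float64(-91.4)), (np.float64(34.1), np.float64(81.6)), np.float64(133.0))
handle (array([455.5, -94.8]), np.float64(146.4), (np.float64(457.7), np.float64(-104.5)), (np.float64(28.8), np.float64(216.5)), np.float64(123.0))
rim 110 [ 460.4 -102.   100.9]
shoulder [485.3 136.7  42.3] [300 270] [343 300] med Z 63.83516559442592
bar 271 (array([485.7, 139.7]), np.float64(-163.6), (np.float64(486.0), np.float64(136.5)), (np.float64(56.3), np.float64(34.2)), np.float64(75.8))
base [486.2 116.9  73. ]
lemon (array([459.9, -83.1]), np.float64(157.0), (np.float64(460.4), np.float64(-89.7)), (np.float64(62.0), np.float64(49.6)), np.float64(66.5))
```

```bash
cat >> h.py <<'E'
from scipy.spatial.transform import Rotation as Rt
def yaw(q): 
    x=Rt.from_quat(q).apply([1,0,0]); return np.degrees(np.arctan2(x[1],x[0]))
def go(s,tgt,yw):
    "shift in tool axes from state s to TCP target (mm), yaw deg; spin about tool z (down)"
    R=Rt.from_quat(s['ee_rot']); sh=R.inv().apply(np.array(tgt)-s['position'])
    dy=(yw-yaw(s['ee_rot'])+180)%360-180
    print("pos",s['position'].round(1),"yaw",yaw(s['ee_rot']).round(2),"zax",R.apply([0,0,1]).round(4),"w",round(s['gripper_width'],1),"F",s['contact_force'].round(1),"T",s['wrist_torque'].round(2),"t",round(s['clock'],2),"j",s['joints'].round(2))
    print("shift",sh.round(1),"spin",round(-dy,2))
E
python3 - <<'E'
from h import *
from bench import arm
im,d,p=pickle.load(open("top0.pkl","rb")); w=cloud(d,p); X,Y,Z=w[...,0],w[...,1],w[...,2]
for y0 in range(-200,460,60):
    m=(d>0)&(Y>y0)&(Y<y0+60)&(X>520)&(Z>60); 
    if m.any(): print(y0, "minx",X[m].min().round(),"maxz x<750",Z[m&(X<800)].max().round())
p=arm.camera_params("wrist"); s=arm.read_state(); R=p['R'];C=-R.T@p['t']; T=Rt.from_quat(s['ee_rot'])
print("cam in tool",T.inv().apply(C-s['position']).round(1), "axes in tool",T.inv().apply(R).round(2),p['mtx'])
go(s,[425,185,430],-34)
E
```

```text
-200 minx 521.0 maxz x<750 183.0
-140 minx 521.0 maxz x<750 183.0
-80 minx 647.0 maxz x<750 185.0
-20 minx 627.0 maxz x<750 249.0
40 minx 623.0 maxz x<750 249.0
100 minx 520.0 maxz x<750 250.0
160 minx 521.0 maxz x<750 250.0
220 minx 620.0 maxz x<750 251.0
280 minx 619.0 maxz x<750 251.0
340 minx 619.0 maxz x<750 251.0
400 minx 633.0 maxz x<750 209.0
cam in tool [68.  -0.4 31.1] axes in tool [[-0.    1.   -0.  ]
 [-0.96 -0.   -0.27]
 [-0.27  0.    0.96]] [[399.42468836   0.         322.33208818]
 [  0.         399.42468836 240.15660457]
 [  0.           0.           1.        ]]
pos [214.1 587.  403.7] yaw -20.05 zax [-6.0e-04 -1.9e-03 -1.0e+00] w 85.7 F [ 0.7 -0.6 -0.4] T [-0.04  0.   -0.01] t 0.1 j [ 1.48  0.39  0.01 -0.   -1.19 -0.26]
shift [335.9 305.4 -25.6] spin 13.95
```

```bash
python3 -m jog '[[[60,40,-10,3],[115,80,-20,6],[165,125,-25,9],[215,165,-28,12],[260,205,-28,14]]]'
python3 - <<'E'
from h import *
from bench import arm
go(arm.read_state(),[500,127,430],-34)
E
```

```text
clock: 0.72
position: [378.7, 321.4, 431.9]
ee_rot: [0.956, -0.293, 0.0, 0.001]
contact_force: [0.3, 0.7, -0.5]
gripper_width: 85.2
pos [378.7 321.4 431.9] yaw -34.1 zax [-5.0e-04 -1.7e-03 -1.0e+00] w 85.2 F [ 0.3  0.7 -0.5] T [ 0.01 -0.11  0.02] t 0.72 j [ 1.03  0.15 -0.25  0.   -1.17 -0.06]
shift [209.5  93.    2.1] spin -0.1
```

```bash
python3 -m jog '[[[55,25,1,0],[110,50,2,0],[165,73,2,0],[209,93,2,0],[209,93,2,0]]]'
python3 - <<'E'
from h import *
from bench import arm
s=arm.read_state(); p=arm.camera_params("wrist"); im,d=arm.get_image("wrist")
pickle.dump((im,d,p),open("w1.pkl","wb")); cv2.imwrite("pics/w1.png",im)
go(s,[461.5,-101.3,290],-33.8)
E
```

```text
clock: 1.35
position: [500.6, 124.8, 429.4]
ee_rot: [0.955, -0.296, -0.0, 0.001]
contact_force: [-0.3, 0.0, 0.1]
gripper_width: 85.3
pos [500.6 124.8 429.4] yaw -34.39 zax [-0.0018 -0.0025 -1.    ] w 85.3 F [-0.3  0.   0.1] T [0.02 0.04 0.01] t 1.35 j [ 0.56  0.18 -0.22  0.   -1.18  0.41]
shift [ 95.4 208.2 140.1] spin -0.59
```

View pics/w1.png

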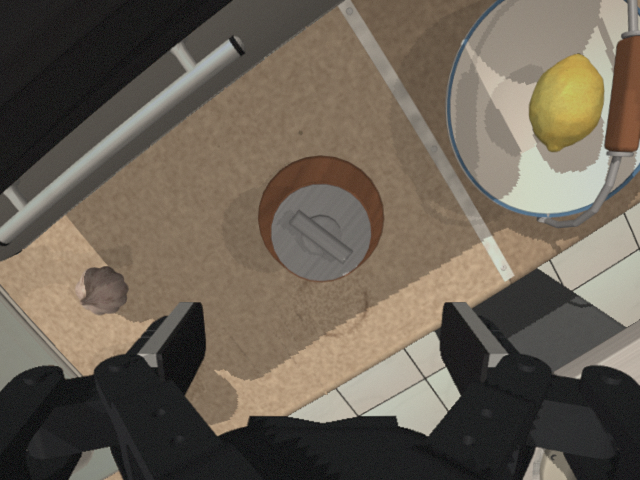

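The wrist view shows the foot's steel shoulder around (321,232), with its crossbar running from (287,216) to (353,258).

Run:
```python
from h import *
im,d,p=pickle.load(open("w1.pkl","rb")); w=cloud(d,p);X,Y,Z=w[...,0],w[...,1],w[...,2]
hsv=cv2.cvtColor(im,cv2.COLOR_BGR2HSV)
nf=(d>0)&(np.hypot(X-485,Y-137)<60)
for z0 in (72,74,75.5,76.5):
    b=nf&(Z>z0)&(Z<95); P=w[b].astype(np.float32); r=cv2.minAreaRect(P[:,:2]); bx=cv2.boxPoints(r)
    e=bx[1]-bx[0]; f=bx[2]-bx[1]; e=e if np.linalg.norm(e)>np.linalg.norm(f) else f
    m=P.mean(0);v=np.linalg.svd(P[:,:2]-m[:2],full_matrices=False)[2][0]
    print(z0,b.sum(),m.round(1),np.round(r[0],1),np.round(r[1],1),"ang rect",np.degrees(np.arctan2(e[1],e[0])).round(1),"pca",np.degrees(np.arctan2(v[1],v[0])).round(1))
g=nf&(hsv[...,1]<60)&(abs(Z-64)<20); m=np.zeros((480,640),np.uint8)
cc=max(cv2.findContours(cv2.morphologyEx(g.astype(np.uint8),cv2.MORPH_CLOSE,np.ones((7,7))),0,1)[0],key=cv2.contourArea)
cc=cv2.convexHull(cc).reshape(-1,2)
P=w[cc[:,1],cc[:,0]]
n=cv2.undistortPoints(cc.astype(float).reshape(-1,1,2),np.array(p['mtx']),np.array([p['k1'],0,0,0.])).reshape(-1,2)
R=p['R'];C=-R.T@p['t'];D=np.c_[n,np.ones(len(n))]@R;Q=C+D*((64-C[2])/D[:,2])[:,None]
print("shoulder",np.round(circ(Q),1))
# bar overlay
for a in (15,17.5,20):pass
o=im.copy(); a=np.radians(17.5)
c,s=np.cos(a),np.sin(a); 
for (x,y) in [(486,137.5)]:
    bx=np.array([[x+l*c-q*s,y+l*s+q*c,79] for l,q in((29,7),(29,-7),(-29,-7),(-29,7))])
    cv2.polylines(o,[np.round(proj(bx,p)*16).astype(int)],True,(0,0,255),1,shift=4)
cv2.imwrite("pics/w1b.png",cv2.resize(o[140:300,230:410],None,fx=4,fy=4*0.9,interpolation=cv2.INTER_CUBIC))
```

```text
Traceback (most recent call last):
cv2.error: OpenCV(4.12.0) /io/opencv/modules/imgproc/src/convhull.cpp:143: error: (-215:Assertion failed) total >= 0 && (depth == CV_32F || depth == CV_32S) in function 'convexHull'
```

```bash
cat > bar.py <<'E'
from h import *
im,d,p=pickle.load(open("w1.pkl","rb")); w=cloud(d,p);X,Y,Z=w[...,0],w[...,1],w[...,2]
hsv=cv2.cvtColor(im,cv2.COLOR_BGR2HSV)
nf=(d>0)&(np.hypot(X-485,Y-137)<60)
print(np.percentile(Z[nf],[50,90,95,98,100]))
zt=np.percentile(Z[nf],99.5)
for z0 in (zt-9,zt-6,zt-4,zt-3):
    b=nf&(Z>z0)&(Z<95); P=np.ascontiguousarray(w[b].astype(np.float32)); r=cv2.minAreaRect(np.ascontiguousarray(P[:,:2])); bx=cv2.boxPoints(r)
    e=bx[1]-bx[0]; f=bx[2]-bx[1]; e=e if np.linalg.norm(e)>np.linalg.norm(f) else f
    m=P.mean(0);v=np.linalg.svd(P[:,:2]-m[:2],full_matrices=False)[2][0]
    print(z0.round(1),b.sum(),m.round(1),np.round(r[0],1),np.round(r[1],1),"ang rect",np.degrees(np.arctan2(e[1],e[0])).round(1),"pca",np.degrees(np.arctan2(v[1],v[0])).round(1))
g=nf&(hsv[...,1]<60)
cc=max(cv2.findContours(cv2.morphologyEx(g.astype(np.uint8),cv2.MORPH_CLOSE,np.ones((7,7))),0,1)[0],key=cv2.contourArea)
cc=cv2.convexHull(cc).reshape(-1,2)
n=cv2.undistortPoints(cc.astype(float).reshape(-1,1,2),np.array(p['mtx']),np.array([p['k1'],0,0,0.])).reshape(-1,2)
R=p['R'];C=-R.T@p['t'];D=np.c_[n,np.ones(len(n))]@R;Q=C+D*((64-C[2])/D[:,2])[:,None]
print("shoulder",np.round(circ(Q),1))
o=im.copy(); a=np.radians(17.5); c,s=np.cos(a),np.sin(a); x,y=486,137.5
bx=np.array([[x+l*c-q*s,y+l*s+q*c,79] for l,q in((29,7),(29,-7),(-29,-7),(-29,7))])
cv2.polylines(o,[np.round(proj(bx,p)*16).astype(int)],True,(0,0,255),1,shift=4)
th=np.linspace(0,6.28,60); cv2.polylines(o,[np.round(proj(np.c_[x+43.5*np.cos(th),y+43.5*np.sin(th),64+0*th],p)*16).astype(int)],True,(0,255,0),1,shift=4)
cv2.imwrite("pics/w1b.png",cv2.resize(o[150:290,240:410],None,fx=4,fy=4,interpolation=cv2.INTER_CUBIC))
E
python3 bar.py
```

```text
[330.43708787 347.36991271 350.80133089 352.74272633 354.89183275]bar.py:10: RuntimeWarning: Mean of empty slice.
  m=P.mean(0);v=np.linalg.svd(P[:,:2]-m[:2],full_matrices=False)[2][0]
  ret = um.true_divide(
Traceback (most recent call last):
  File "bar.py", line 10, in <module>
    m=P.mean(0);v=np.linalg.svd(P[:,:2]-m[:2],full_matrices=False)[2][0]
                  ~~~~~~~~~~~~~~~~~~~~~~~~~~~~~~~~~~~~~~~~~~~~~~~~~~~^^^
IndexError: index 0 is out of bounds for axis 0 with size 0
```

```bash
sed -i 's/^nf=.*/nf=(d>0)\&(np.hypot(X-485,Y-137)<60)\&(Z<110)/; s/,99.5)/,98)/' bar.py; python3 bar.py
```

```text
[63.36789225 74.46206247 78.15413814 79.01822437 81.09896758]
70.0 1692 [486.1 135.2  75.8] [485.3 135.8] [34.1 57.9] ang rect -4.9 pca -162.6
73.0 1160 [486.1 135.4  77.8] [485.5 134.8] [58.5 19.7] ang rect 21.2 pca -162.5
75.0 1113 [486.  135.6  78. ] [485.1 135.8] [58.  14.3] ang rect 17.1 pca -162.5
76.0 1026 [485.8 135.6  78.2] [485.3 135.7] [57.8 14. ] ang rect 17.1 pca -162.5
shoulder [485.5 135.8  43.1]
```

View pics/w1b.png

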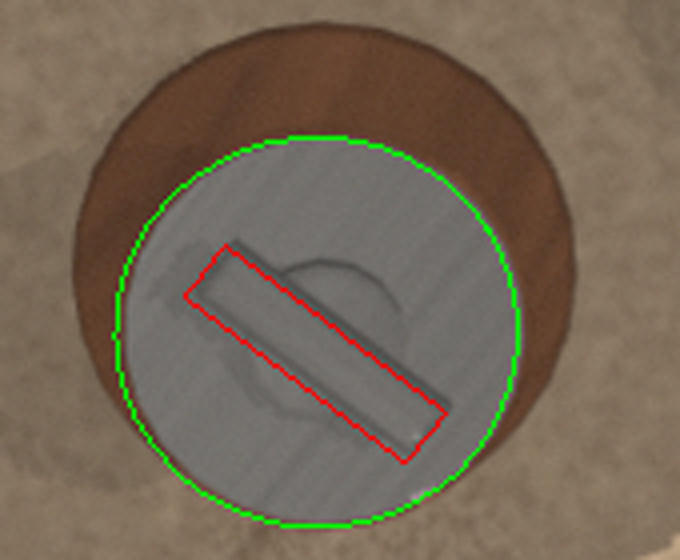

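```bash
python3 -m jog '[[[24,52,0,0],[48,104,0,0],[72,156,0,0],[95,208,0,-0.6],[95,208,0,-0.6]]]'
python3 - <<'E'
from h import *
from bench import arm
s=arm.read_state(); p=arm.camera_params("wrist"); im,d=arm.get_image("wrist")
pickle.dump((im,d,p),open("w2.pkl","wb")); cv2.imwrite("pics/w2.png",im)
go(s,[461.5,-101.3,280],-33.8)
w=cloud(d,p);X,Y,Z=w[...,0],w[...,1],w[...,2]
H,S,V=[a.astype(int) for a in cv2.split(cv2.cvtColor(im,cv2.COLOR_BGR2HSV))]
nd=(d>0)&(np.hypot(X-461,Y+101)<130)&(Z<150)
g=nd&(H<14)&(S>120)&(Z>131); P=np.ascontiguousarray(w[g][:,:2],np.float32); r=cv2.minAreaRect(P); m=P.mean(0); v=np.linalg.svd(P-m,full_matrices=False)[2][0]
print("grip",g.sum(),m,r,np.degrees(np.arctan2(v[1],v[0])),np.median(Z[g]))
bl=nd&(H>95)&(H<125)&(S>60)&(Z>25)&(Z<60); Q=w[bl]
for _ in range(4):
    c=circ(Q); rr=abs(np.hypot(Q[:,0]-c[0],Q[:,1]-c[1])-c[2]); Q=Q[rr<4]
print("rim",len(Q),np.round(c,1))
E
```

```text
clock: 2.02
position: [460.2, -101.1, 429.9]
ee_rot: [0.957, -0.291, -0.001, 0.001]
contact_force: [-0.2, -0.3, -0.3]
gripper_width: 85.3
pos [ 460.2 -101.1  429.9] yaw -33.89 zax [-0.0023 -0.002  -1.    ] w 85.3 F [-0.2 -0.3 -0.3] T [-0.   -0.    0.07] t 2.02 j [ 0.13  0.1  -0.31  0.   -1.16  0.85]
shift [  1.3  -1.  149.9] spin -0.09
grip 2173 [ 462.52975 -103.07342] ((461.0834655761719, -102.28192138671875), (14.149430274963379, 73.77600860595703), 55.673553466796875) 145.79924 134.398197292276
rim 2030 [ 460.7 -102.1  101.1]
```

View pics/w2.png

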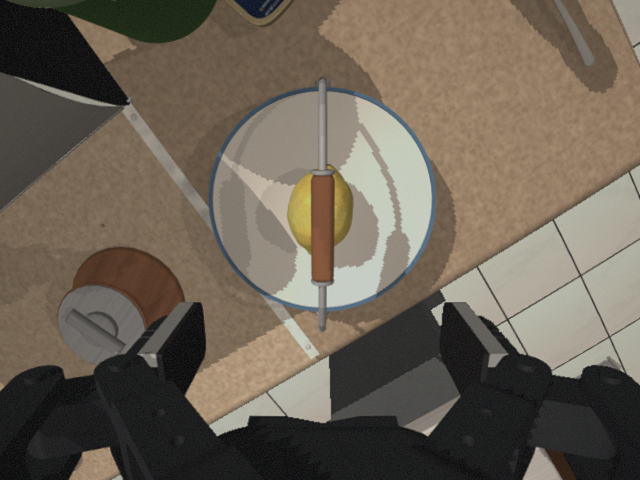

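```bash
python3 -m jog '[[[1.2,-0.3,45,0],[1.2,-0.3,90,0],[1.2,-0.3,125,0],[1.2,-0.3,150,0],[1.2,-0.3,150,0]]]'
python3 - <<'E'
from h import *
from bench import arm
s=arm.read_state(); go(s,[461.2,-101.8,280],-33.9)
im,d=arm.get_image("side"); cv2.imwrite("pics/s3.png",cv2.resize(im[120:320,240:440],None,fx=3,fy=3))
E
```

```text
clock: 2.7
position: [461.5, -98.9, 278.4]
ee_rot: [0.957, -0.289, -0.003, 0.002]
contact_force: [0.3, 0.1, 0.3]
gripper_width: 85.3
pos [461.5 -98.9 278.4] yaw -33.64 zax [-0.0066 -0.0022 -1.    ] w 85.3 F [0.3 0.1 0.3] T [-0.01 -0.02 -0.02] t 2.7 j [ 0.13  0.27 -0.53  0.   -0.78  0.85]
shift [ 1.4  2.5 -1.6] spin 0.26
```

View pics/s3.png

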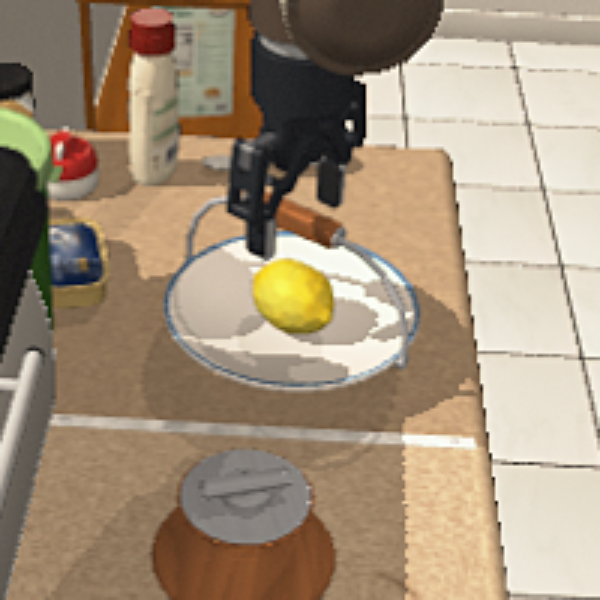

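The jaws straddle the grip and the fingertips are clear of the lemon. I make a small centring move and close.

```bash
python3 -m jog '[[[1.4,2.5,-1.5,0.2],[1.4,2.5,-1.5,0.2],[1.4,2.5,-1.5,0.2],[1.4,2.5,-1.5,0.2],[1.4,2.5,-1.5,0.2]]]' 0;  python3 -m jog '[[[0,0,0,0],[0,0,0,0],[0,0,0,0],[0,0,0,0],[0,0,0,0]]]'
python3 - <<'E'
from h import *
from bench import arm
s=arm.read_state(); go(s,[461.2,-101.8,380],-33.9)
im,d=arm.get_image("side"); cv2.imwrite("pics/s4.png",cv2.resize(im[120:320,240:440],None,fx=3,fy=3))
E
```

```text
clock: 3.38
position: [461.9, -102.2, 281.8]
ee_rot: [0.957, -0.291, -0.001, 0.002]
contact_force: [-1.4, -1.5, 3.9]
gripper_width: 15.1
clock: 4.0
position: [461.9, -102.2, 281.8]
ee_rot: [0.957, -0.291, -0.001, 0.002]
contact_force: [-1.7, -0.5, 1.8]
gripper_width: 14.8
pos [ 461.9 -102.2  281.8] yaw -33.83 zax [-0.0028 -0.0026 -1.    ] w 14.8 F [-1.7 -0.5  1.8] T [-0.16  0.22 -0.09] t 4.0 j [ 0.13  0.27 -0.52  0.   -0.78  0.85]
shift [ -0.9   0.4 -98.2] spin 0.07
```

View pics/s4.png

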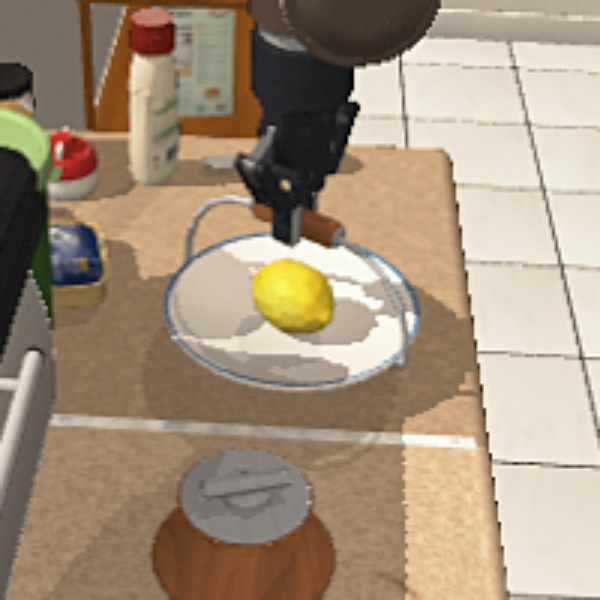

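```bash
python3 -m jog '[[[0,0,-2,0],[0,0,-7,0],[0,0,-14,0],[0,0,-22,0],[0,0,-30,0]]]';  python3 -m jog '[[[0,0,-8,0],[0,0,-15,0],[0,0,-20,0],[0,0,-23,0],[0,0,-24,0]]]'
python3 - <<'E'
from h import *
from bench import arm
s=arm.read_state(); go(s,[461.2,-101.8,395],-33.9)
im,d=arm.get_image("side"); cv2.imwrite("pics/s5.png",cv2.resize(im[120:320,240:440],None,fx=3,fy=3))
E
```

```text
clock: 4.68
position: [462.0, -102.1, 312.5]
ee_rot: [0.957, -0.291, -0.001, 0.002]
contact_force: [-0.3, -0.1, -5.0]
gripper_width: 15.1
clock: 5.3
position: [462.0, -102.1, 336.5]
ee_rot: [0.957, -0.291, -0.001, 0.002]
contact_force: [-0.7, 0.3, -4.2]
gripper_width: 15.4
pos [ 462.  -102.1  336.5] yaw -33.83 zax [-0.0025 -0.0025 -1.    ] w 15.4 F [-0.7  0.3 -4.2] T [ 0.02 -0.06  0.  ] t 5.3 j [ 0.13  0.19 -0.45  0.   -0.93  0.85]
shift [ -0.8   0.4 -58.5] spin 0.07
```

View pics/s5.png

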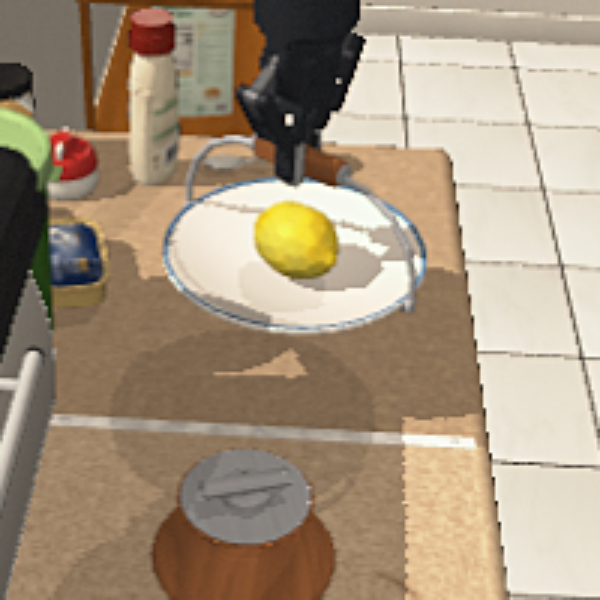

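```bash
python3 -m jog '[[[0,0,-3,0],[0,-1,-10,0],[-1,-3,-18,0],[-3,-6,-26,0],[-6,-11,-34,0]]]';  python3 -m jog '[[[-4,-7,-7,-1],[-9,-16,-12,-2],[-14,-26,-16,-4],[-19,-36,-18,-6],[-24,-46,-19,-8]]]'; python3 -m jog '[[[-5,-10,0,-2],[-9,-21,0,-4],[-13,-32,0,-6],[-17,-43,0,-8],[-21,-54,0,-10]]]'
python3 - <<'E'
from h import *
from bench import arm
s=arm.read_state(); go(s,[485.5,136.3,391],17.2)
im,d=arm.get_image("side"); cv2.imwrite("pics/s6.png",cv2.resize(im[120:320,240:440],None,fx=3,fy=3))
E
```

```text
clock: 5.98
position: [463.2, -89.2, 371.2]
ee_rot: [0.957, -0.291, -0.001, 0.001]
contact_force: [-0.0, -0.4, -5.4]
gripper_width: 15.1
clock: 6.6
position: [469.0, -36.7, 390.0]
ee_rot: [0.975, -0.222, -0.001, 0.001]
contact_force: [1.4, -1.3, -4.9]
gripper_width: 15.3
clock: 7.22
position: [473.6, 21.8, 389.8]
ee_rot: [0.991, -0.135, -0.001, 0.001]
contact_force: [-0.5, 0.6, -4.6]
gripper_width: 15.2
pos [473.6  21.8 389.8] yaw -15.56 zax [-0.0024 -0.0024 -1.    ] w 15.2 F [-0.5  0.6 -4.6] T [-0.01 -0.02  0.02] t 7.22 j [ 0.39  0.14 -0.37  0.   -1.06  0.91]
shift [ -19.2 -113.5   -1.5] spin -32.76
```

View pics/s6.png

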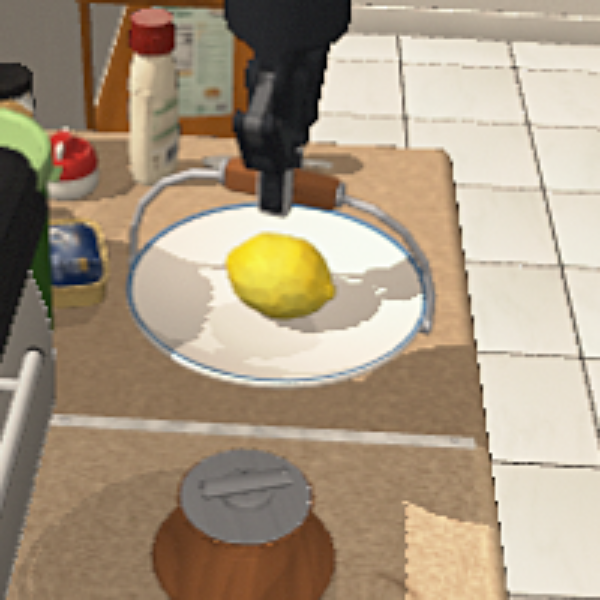

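The lemon is still central. I continue over the foot.

```bash
python3 -m jog '[[[-2,-11,0,-3],[-4,-22,0,-6],[-6,-33,0,-9],[-8,-44,0,-12],[-10,-54,0,-15]]]'
python3 - <<'E'
from h import *
from bench import arm
s=arm.read_state(); go(s,[485.5,136.3,391],17.2)
E
```

```text
clock: 7.9
position: [478.7, 78.2, 389.7]
ee_rot: [1.0, -0.002, -0.001, 0.001]
contact_force: [-1.1, -0.0, -5.3]
gripper_width: 15.1
pos [478.7  78.2 389.7] yaw -0.27 zax [-0.0017 -0.0016 -1.    ] w 15.1 F [-1.1 -0.  -5.3] T [-0.06 -0.01 -0.01] t 7.9 j [ 0.5   0.16 -0.35  0.   -1.07  1.07]
shift [  6.5 -58.2  -1.4] spin -17.47
```

```bash
python3 -m jog '[[[1,-9,0,-3],[2,-17,0,-6],[3,-25,0,-8],[4,-32,0,-10],[5,-38,0,-12]]]'; python3 -m jog '[[[0.5,-5,0,-2],[1,-10,0,-4],[2,-14,0,-5],[2,-17,0,-5.5],[2,-19,0,-5.5]]]';python3 - <<'E'
from h import *
from bench import arm
s=arm.read_state(); go(s,[485.5,136.3,391],17.2)
for n in ("top","side","wrist"):
    p=arm.camera_params(n); im,d=arm.get_image(n); pickle.dump((im,d,p,s),open(n+"7.pkl","wb")); cv2.imwrite(f"pics/{n}7.png",im)
E
```

```text
clock: 8.52
position: [483.9, 116.6, 389.7]
ee_rot: [0.995, 0.103, -0.001, 0.001]
contact_force: [-0.5, 0.4, -4.8]
gripper_width: 14.9
clock: 9.15
position: [481.9, 135.8, 389.6]
ee_rot: [0.989, 0.151, -0.001, 0.001]
contact_force: [0.3, 0.3, -4.9]
gripper_width: 15.0
pos [481.9 135.8 389.6] yaw 17.37 zax [-0.0018 -0.0017 -1.    ] w 15.0 F [ 0.3  0.3 -4.9] T [ 0.02  0.03 -0.01] t 9.15 j [ 0.6   0.19 -0.31  0.   -1.07  1.27]
shift [ 3.6  0.6 -1.4] spin 0.17
```

View pics/side7.png

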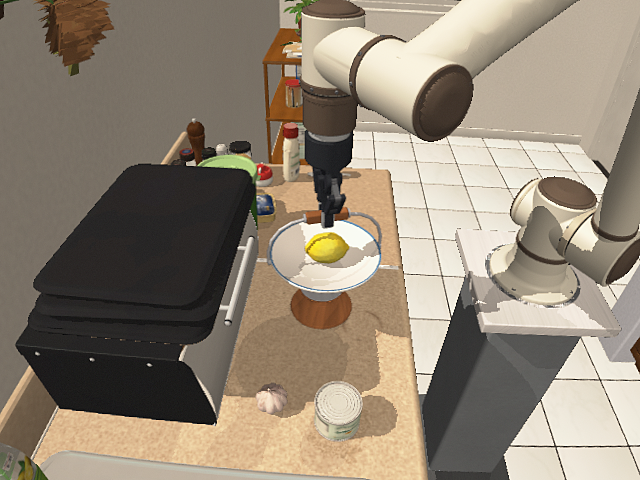

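View pics/top7.png

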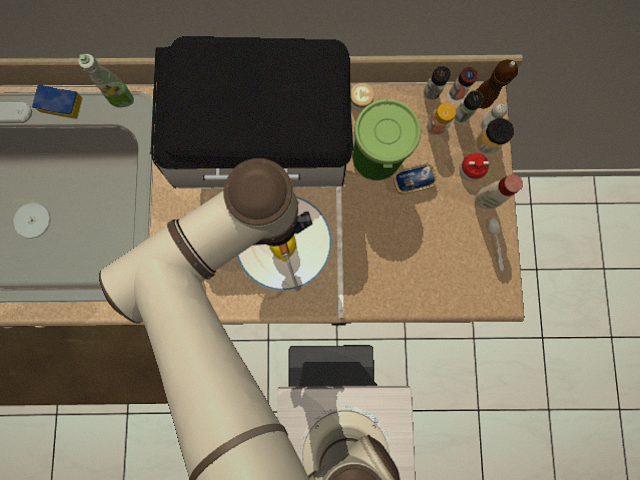

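View pics/wrist7.png

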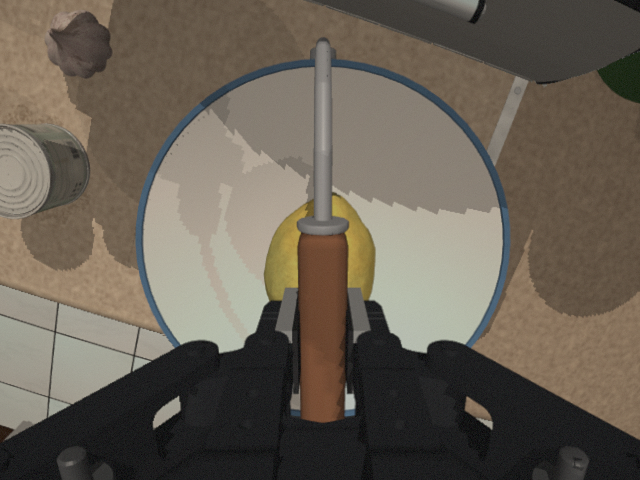

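The dish hangs above the foot, with its rim about the foot at (321,250) in the side view, and the lemon is central. Next I measure the rim centre, level and handle direction against the foot.

```bash
cat > rim.py <<'E'
from h import *
import sys
def run(tag,zr,c0):
  for n in ("top","side","wrist"):
    im,d,p,s=pickle.load(open(n+tag+".pkl","rb")); w=cloud(d,p);X,Y,Z=w[...,0],w[...,1],w[...,2]
    H,S,V=[a.astype(int) for a in cv2.split(cv2.cvtColor(im,cv2.COLOR_BGR2HSV))]
    rr=np.hypot(X-c0[0],Y-c0[1])
    bl=(d>0)&(H>95)&(H<125)&(S>60)&(abs(Z-zr)<14)&(rr<120)&(rr>85)
    v,u=np.nonzero(bl); q=cv2.undistortPoints(np.c_[u,v].astype(float).reshape(-1,1,2),np.array(p['mtx']),np.array([p['k1'],0,0,0.])).reshape(-1,2)
    R=np.array(p['R']);C=-R.T@np.array(p['t']);D=np.c_[q,np.ones(len(q))]@R;Q=C+D*((zr-C[2])/D[:,2])[:,None]; W=w[bl]
    for _ in range(5):
        c=circ(Q); e=abs(np.hypot(Q[:,0]-c[0],Q[:,1]-c[1])-c[2])<3.5; Q=Q[e];W=W[e]
    a=np.linalg.lstsq(np.c_[W[:,:2]-W[:,:2].mean(0),np.ones(len(W))],W[:,2],rcond=None)[0]
    ang=np.degrees(np.arctan2(Q[:,1]-c[1],Q[:,0]-c[0])); 
    print(n,len(Q),"rim",np.round(c,1),"z",np.median(W[:,2]).round(1),"tilt",a[:2].round(3),"coverage",len(np.unique((ang//30))))
    h=(d>0)&(rr<112)&(Z>zr+20)&(Z<zr+100)&(S<60)&(V>60)&(rr>40) if n!="top" else None
    if n=="wrist":
        g=(d>0)&(H<14)&(S>120)&(abs(Z-zr-91)<4)&(rr<60); P=w[g][:,:2]; m=P.mean(0); v=np.linalg.svd(P-m,full_matrices=False)[2][0]; print("  grip",g.sum(),m.round(1),np.degrees(np.arctan2(v[1],v[0])).round(1))
    lm=(d>0)&(H>20)&(H<35)&(S>120)&(abs(Z-zr-10)<35)&(rr<70); P=w[lm]; print("  lemon",lm.sum(),((P.min(0)+P.max(0))/2).round(1))
run(sys.argv[1],float(sys.argv[2]),(float(sys.argv[3]),float(sys.argv[4])))
E
python3 rim.py 7 151.8 482 136
```

```text
top 197 rim [481.4 135.7 101.3] z 152.3 tilt [ 0.005 -0.004] coverage 9
  lemon 225 [465.8 134.9 172.2]
side 242 rim [480.6 135.3 101. ] z 151.5 tilt [ 0.002 -0.001] coverage 11
  lemon 987 [478.2 138.6 160.2]
wrist 5064 rim [480.8 135.  101. ] z 151.7 tilt [-0.    -0.003] coverage 10
  grip 8293 [487.6 137.5] -163.0
  lemon 4422 [489.3 136.5 173.3]
```

```bash
python3 -m jog '[[[1,0,4,0],[2.5,0.2,10,0],[4,0.3,16,0],[4.7,0.3,21,0],[4.7,0.3,23,0]]]';python3 - <<'E'
from h import *
from bench import arm
s=arm.read_state(); go(s,[486.5,136.9,345.8],17.2)
for n in ("top","side","wrist"):
    p=arm.camera_params(n); im,d=arm.get_image(n); pickle.dump((im,d,p,s),open(n+"8.pkl","wb")); cv2.imwrite(f"pics/{n}8.png",im)
E
python3 rim.py 8 129 486 137
```

```text
clock: 9.93
position: [486.5, 136.7, 366.0]
ee_rot: [0.989, 0.151, -0.001, 0.001]
contact_force: [-0.2, -0.0, -5.1]
gripper_width: 14.9
pos [486.5 136.7 366. ] yaw 17.37 zax [-0.0026 -0.0023 -1.    ] w 14.9 F [-0.2 -0.  -5.1] T [-0.01  0.02 -0.01] t 9.93 j [ 0.6   0.22 -0.34  0.   -1.02  1.28]
shift [ 0.2 -0.2 20.2] spin 0.17
top 191 rim [485.7 136.5 101.2] z 128.8 tilt [ 0.001 -0.007] coverage 9
  lemon 212 [472.  135.6 135.9]
side 211 rim [485.  136.8 101. ] z 127.7 tilt [ 0.001 -0.004] coverage 10
  lemon 965 [483.  143.4 136.5]
wrist 5031 rim [485.4 135.8 100.8] z 128.3 tilt [-0.001 -0.004] coverage 10
  grip 8214 [492.  138.3] -162.9
  lemon 4456 [493.5 137.6 150.3]
```

Dish and foot now agree to within a few tenths of a millimetre in all three cameras. I lower the dish gently.

```bash
python3 -m jog '[[[0,0,2,0],[0,0,4,0],[0,0,6,0],[0,0,8,0],[0,0,9,0]]]';python3 -m jog '[[[0,0,1.5,0],[0,0,3,0],[0,0,4.5,0],[0,0,6,0],[0,0,7,0]]]'
python3 - <<'E'
from h import *
from bench import arm
go(arm.read_state(),[486.5,136.9,345.8],17.2)
E
```

```text
clock: 10.7
position: [486.5, 136.7, 357.4]
ee_rot: [0.989, 0.151, -0.001, 0.001]
contact_force: [0.5, -0.1, -4.6]
gripper_width: 14.7
clock: 11.32
position: [486.4, 136.7, 350.3]
ee_rot: [0.989, 0.151, -0.001, 0.001]
contact_force: [-1.2, -0.8, -4.6]
gripper_width: 14.9
pos [486.4 136.7 350.3] yaw 17.37 zax [-0.0021 -0.002  -1.    ] w 14.9 F [-1.2 -0.8 -4.6] T [-0.02 -0.05 -0.04] t 11.32 j [ 0.6   0.23 -0.36  0.   -0.98  1.28]
shift [ 0.1 -0.2  4.5] spin 0.17
```

```bash
python3 -m jog '[[[0,0,1,0],[0,0,2,0],[0,0,3,0],[0,0,4,0],[0,0,4.5,0]]]'
python3 - <<'E'
from h import *
from bench import arm
go(arm.read_state(),[486.5,136.9,345.8],17.2)
E
```

```text
clock: 11.95
position: [486.5, 136.7, 345.9]
ee_rot: [0.989, 0.151, -0.001, 0.001]
contact_force: [-0.6, -0.2, -2.5]
gripper_width: 14.9
pos [486.5 136.7 345.9] yaw 17.38 zax [-0.0021 -0.0022 -1.    ] w 14.9 F [-0.6 -0.2 -2.5] T [ 0.    0.2  -0.05] t 11.95 j [ 0.6   0.24 -0.37  0.   -0.97  1.28]
shift [ 0.1 -0.2  0.1] spin 0.18
```

```bash
python3 -m jog '[[[0,0,0.3,0],[0,0,0.5,0],[0,0,0.5,0],[0,0,0.5,0],[0,0,0.5,0]]]'
python3 - <<'E'
from h import *
from bench import arm
s=arm.read_state();go(s,[486.5,136.9,345.8],17.2)
for n in ("top","side","wrist"):
    p=arm.camera_params(n); im,d=arm.get_image(n); pickle.dump((im,d,p,s),open(n+"9.pkl","wb")); cv2.imwrite(f"pics/{n}9.png",im)
E
python3 rim.py 9 108 486 137
```

```text
clock: 12.58
position: [486.5, 136.6, 345.8]
ee_rot: [0.989, 0.151, -0.001, 0.001]
contact_force: [-2.6, -1.7, 2.8]
gripper_width: 14.7
pos [486.5 136.6 345.8] yaw 17.39 zax [-0.0017 -0.0022 -1.    ] w 14.7 F [-2.6 -1.7  2.8] T [-0.13  0.79 -0.03] t 12.57 j [ 0.6   0.24 -0.37  0.   -0.97  1.28]
shift [ 0.1 -0.2  0. ] spin 0.19
top 171 rim [485.9 136.5 101.2] z 108.8 tilt [-0.006 -0.006] coverage 9
  lemon 203 [470.  136.6 115.7]
side 199 rim [485.2 135.6 101.3] z 107.6 tilt [-0.004 -0.004] coverage 9
  lemon 931 [482.5 141.4 116.1]
wrist 5019 rim [485.2 135.7 101. ] z 107.8 tilt [-0.001 -0.003] coverage 10
  grip 8294 [492.2 138.3] -162.9
  lemon 4395 [493.2 137.6 130.2]
```

View pics/side9.png

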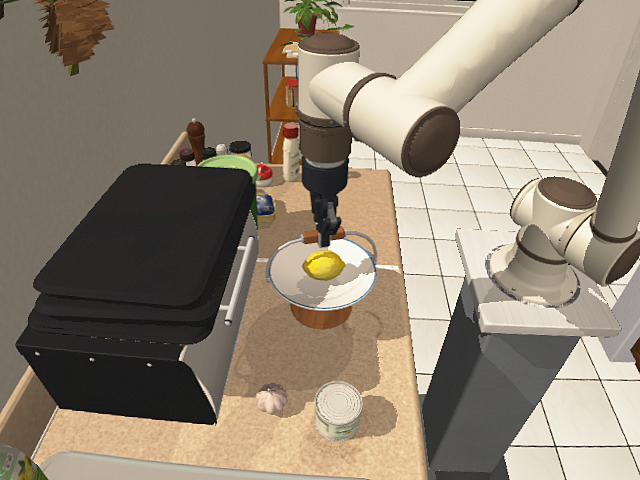

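```bash
python3 -m jog '[[[0,0,0.2,2],[0,0.1,0.2,5],[0,0.2,0.2,9],[-0.1,0.3,0.2,13],[-0.1,0.3,0.2,17]]]'
python3 - <<'E'
from h import *
from bench import arm
s=arm.read_state();go(s,[486.5,136.9,345.8],17.2)
E
```

```text
clock: 13.35
position: [486.9, 136.6, 345.8]
ee_rot: [1.0, 0.002, 0.0, 0.001]
contact_force: [-0.0, 0.6, 1.6]
gripper_width: 14.8
pos [486.9 136.6 345.8] yaw 0.22 zax [ 1.0e-04 -1.5e-03 -1.0e+00] w 14.8 F [-0.   0.6  1.6] T [0.11 0.36 0.08] t 13.35 j [ 0.6   0.24 -0.37  0.   -0.97  0.98]
shift [-0.4 -0.3 -0. ] spin -16.98
```

```bash
python3 -m jog '[[[0,0.1,0.2,4],[-0.1,0.2,0.2,8],[-0.2,0.3,0.2,12],[-0.3,0.5,0.2,16],[-0.4,0.6,0.2,20]]]'
python3 - <<'E'
from h import *
from bench import arm
s=arm.read_state();go(s,[486.1,135.3,345.7],-40)
im,d=arm.get_image("side"); cv2.imwrite("pics/s10.png",cv2.resize(im[170:350,220:420],None,fx=3,fy=3))
E
```

```text
clock: 13.98
position: [487.0, 136.2, 345.8]
ee_rot: [0.985, -0.173, 0.001, 0.0]
contact_force: [0.8, -0.3, 0.5]
gripper_width: 15.2
pos [487.  136.2 345.8] yaw -19.94 zax [ 2.e-03 -9.e-04 -1.e+00] w 15.2 F [ 0.8 -0.3  0.5] T [0.   0.25 0.12] t 13.97 j [ 0.59  0.24 -0.37  0.   -0.96  0.63]
shift [-0.6  1.2  0.1] spin 20.06
```

View pics/s10.png

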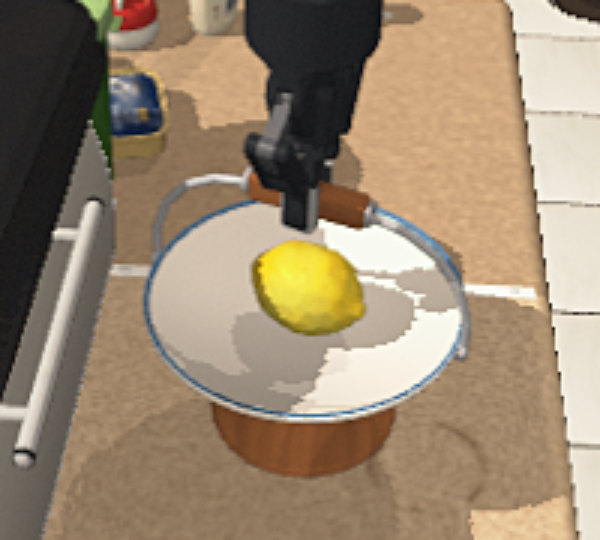

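The dish turns with the gripper and the lemon stays central, so I continue.

```bash
python3 -m jog '[[[-0.1,0.2,0.3,4],[-0.2,0.4,0.3,8],[-0.3,0.7,0.3,12],[-0.4,0.9,0.3,16],[-0.6,1.2,0.3,20]]]'
python3 - <<'E'
from h import *
from bench import arm
s=arm.read_state();go(s,[485.9,135.0,345.7],-60)
E
```

```text
clock: 14.65
position: [486.5, 135.4, 345.8]
ee_rot: [0.939, -0.343, 0.002, -0.0]
contact_force: [-1.0, -0.5, 2.1]
gripper_width: 14.3
pos [486.5 135.4 345.8] yaw -40.12 zax [ 3.5e-03 -6.0e-04 -1.0e+00] w 14.3 F [-1.  -0.5  2.1] T [-0.13  0.31  0.14] t 14.65 j [ 0.59  0.24 -0.37  0.   -0.96  0.27]
shift [-0.2  0.6  0.1] spin 19.88
```

```bash
python3 -m jog '[[[0,0.1,0.3,4],[-0.1,0.2,0.3,8],[-0.1,0.4,0.3,12],[-0.2,0.5,0.3,16],[-0.2,0.6,0.3,20]]]'; python3 -m jog '[[[0,0.1,0.3,3],[-0.1,0.1,0.3,6],[-0.1,0.2,0.3,9],[-0.1,0.2,0.3,11],[-0.1,0.2,0.3,13]]]';python3 - <<'E'
from h import *
from bench import arm
s=arm.read_state();go(s,[485.9,135.0,345.7],-78)
for n in ("top","side","wrist"):
    p=arm.camera_params(n); im,d=arm.get_image(n); pickle.dump((im,d,p,s),open(n+"11.pkl","wb")); cv2.imwrite(f"pics/{n}11.png",im)
E
python3 rim.py 11 108 486 137
```

```text
clock: 15.28
position: [486.2, 135.0, 345.8]
ee_rot: [0.865, -0.502, 0.002, -0.001]
contact_force: [-0.5, -1.2, 1.2]
gripper_width: 14.9
clock: 15.9
position: [486.2, 135.1, 345.7]
ee_rot: [0.802, -0.597, 0.002, -0.001]
contact_force: [-2.2, 1.2, 3.6]
gripper_width: 15.2
pos [486.2 135.1 345.7] yaw -73.27 zax [ 5.1e-03 -8.0e-04 -1.0e+00] w 15.2 F [-2.2  1.2  3.6] T [0.2  0.93 0.35] t 15.9 j [ 0.59  0.23 -0.37  0.   -0.96 -0.3 ]
shift [-0.   0.3  0. ] spin 4.73
top 152 rim [487.7 137.1 101.3] z 108.1 tilt [ 0.004 -0.001] coverage 9
  lemon 138 [480.8 136.1 113.9]
side 273 rim [487.  136.6 101. ] z 107.5 tilt [-0.002  0.001] coverage 12
  lemon 683 [487.7 149.4 115.8]
wrist 4945 rim [487.1 136.1 100.9] z 107.8 tilt [ 0.001 -0.001] coverage 10
  grip 8249 [489.1 129.5] 106.6
  lemon 4406 [488.6 128.1 130.2]
```

View pics/wrist11.png

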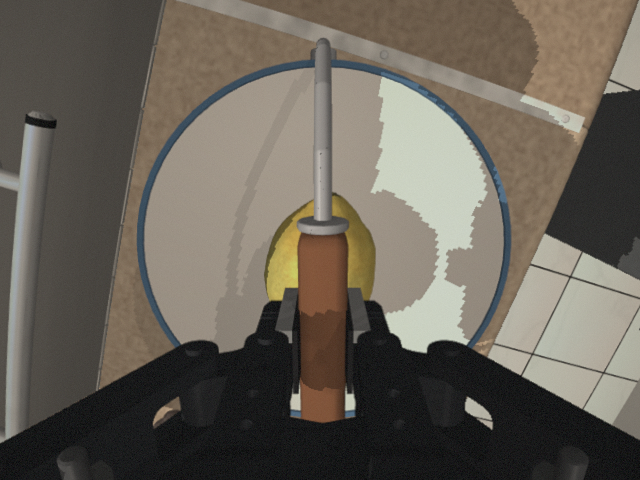

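```bash
python3 -m jog '[[[0,0,0.3,1],[0,0,0.3,2],[0,0,0.3,3],[0,0,0.3,3],[0,0,0.3,3]]]';python3 - <<'E'
from h import *
from bench import arm
s=arm.read_state();go(s,[485.9,135.0,345.7],-78)
E
```

```text
clock: 16.68
position: [486.2, 135.2, 345.7]
ee_rot: [0.787, -0.617, 0.002, -0.002]
contact_force: [-1.1, -0.9, 4.5]
gripper_width: 15.0
pos [486.2 135.2 345.7] yaw -76.17 zax [ 5.7e-03 -6.0e-04 -1.0e+00] w 15.0 F [-1.1 -0.9  4.5] T [-0.16  0.81  0.44] t 16.68 j [ 0.59  0.23 -0.37  0.   -0.96 -0.36]
shift [0.1 0.4 0. ] spin 1.83
```

```bash
python3 -m jog '[[[0,0,0.2,1],[0,0,0.2,2],[0,0,0.2,3],[0,0,0.2,4],[0,0,0.2,4]]]';python3 - <<'E'
from h import *
from bench import arm
s=arm.read_state();go(s,[485.9,135.0,345.7],-78)
for n in ("top","side","wrist"):
    p=arm.camera_params(n); im,d=arm.get_image(n); pickle.dump((im,d,p,s),open(n+"12.pkl","wb")); cv2.imwrite(f"pics/{n}12.png",im)
E
python3 rim.py 12 108 486 137
```

```text
clock: 17.3
position: [486.4, 135.3, 345.7]
ee_rot: [0.765, -0.644, 0.003, -0.002]
contact_force: [-0.9, 0.5, 5.3]
gripper_width: 15.2
pos [486.4 135.3 345.7] yaw -80.19 zax [ 6.4e-03 -5.0e-04 -1.0e+00] w 15.2 F [-0.9  0.5  5.3] T [-0.18  0.67  0.45] t 17.3 j [ 0.59  0.23 -0.37  0.   -0.96 -0.43]
shift [0.2 0.5 0. ] spin -2.19
top 154 rim [488.4 137.4 101.3] z 108.5 tilt [-0.002 -0.004] coverage 9
  lemon 130 [483.1 135.  115.5]
side 285 rim [487.6 136.7 101. ] z 107.4 tilt [-0.002 -0.   ] coverage 12
  lemon 655 [488.9 149.3 116.8]
wrist 4997 rim [487.7 136.3 100.9] z 107.8 tilt [ 0.001 -0.001] coverage 11
  grip 8250 [488.9 129.5] 100.0
  lemon 4380 [489.3 126.6 130.1]
```

The twist torque rose from 0.14 to about 0.45 N m near 90° and then stayed flat, so the stop was reached and the foot was just beginning to slip. I lift a few millimetres to test it.

```bash
python3 -m jog '[[[0,0,-0.5,-1],[0,0,-1,-1],[0,0,-2,-1],[0,0,-3,-1],[0,0,-4,-1]]]';python3 -m jog '[[[0,0,-0.5,0],[0,0,-1,0],[0,0,-1.5,0],[0,0,-2,0],[0,0,-2,0]]]';python3 - <<'E'
from h import *
from bench import arm
s=arm.read_state();go(s,[485.9,135.0,345.7],-78)
for n in ("top","side","wrist"):
    p=arm.camera_params(n); im,d=arm.get_image(n); pickle.dump((im,d,p,s),open(n+"13.pkl","wb")); cv2.imwrite(f"pics/{n}13.png",im)
im9=cv2.imread("pics/side9.png"); im=cv2.imread("pics/side13.png")
cv2.imwrite("pics/cmp.png",np.hstack([cv2.resize(a[220:340,260:390],None,fx=3,fy=3,interpolation=cv2.INTER_CUBIC) for a in (im9,im)]))
E
python3 rim.py 13 114 486 137
```

```text
clock: 18.08
position: [485.8, 135.0, 348.3]
ee_rot: [0.77, -0.638, 0.002, -0.0]
contact_force: [-0.3, -0.2, -9.4]
gripper_width: 14.7
clock: 18.7
position: [485.8, 135.0, 350.3]
ee_rot: [0.77, -0.638, 0.002, -0.0]
contact_force: [0.1, 0.0, -9.4]
gripper_width: 14.9
pos [485.8 135.  350.3] yaw -79.24 zax [ 0.0031 -0.0015 -1.    ] w 14.9 F [ 0.1  0.  -9.4] T [-0.02  0.02 -0.03] t 18.7 j [ 0.59  0.23 -0.37  0.   -0.97 -0.41]
shift [ 0.  -0.1  4.6] spin -1.24
top 162 rim [487.1 136.5 101.2] z 113.1 tilt [ 0.002 -0.007] coverage 9
  lemon 134 [478.3 135.8 135. ]
side 280 rim [486.7 137.6 100.8] z 112.0 tilt [ 0.002 -0.002] coverage 12
  lemon 665 [488.1 136.9 122.5]
wrist 5019 rim [486.8 135.  100.1] z 112.5 tilt [ 0.003 -0.004] coverage 11
  grip 7869 [487.6 129.5] 100.6
  lemon 4444 [488.4 126.7 134.1]
```

View pics/cmp.png

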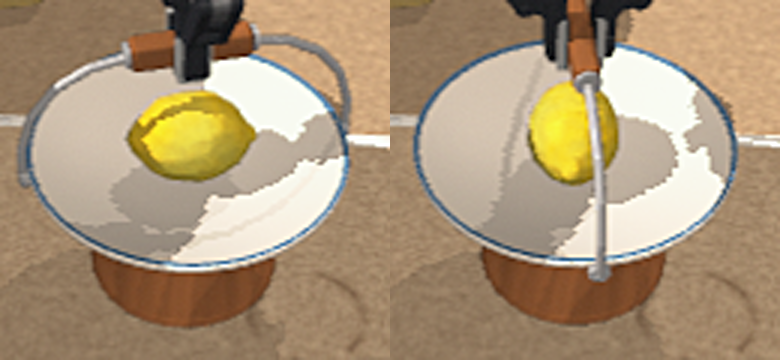

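The load rose to 9.4 N, which is the dish and lemon (about 4.7 N) plus the foot (4.7 N), and the dish is level. I lift it fully.

```bash
python3 -m jog '[[[0,0,-2,0],[0,0,-6,0],[0,0,-12,0],[0,0,-19,0],[0,0,-26,0]]]';python3 -m jog '[[[0,0,-7,0],[0,0,-14,0],[0,0,-21,0],[0,0,-28,0],[0,0,-35,0]]]';python3 -m jog '[[[0,0,-5,0],[0,0,-9,0],[0,0,-12,0],[0,0,-13,0],[0,0,-13,0]]]';python3 -m jog '[[[0,0,0,0],[0,0,0,0],[0,0,0,0],[0,0,0,0],[0,0,0,0]]]';python3 - <<'E'
from h import *
from bench import arm
s=arm.read_state();go(s,[485.9,135.0,345.7],-78)
for n in ("top","side","wrist"):
    p=arm.camera_params(n); im,d=arm.get_image(n); pickle.dump((im,d,p,s),open(n+"14.pkl","wb")); cv2.imwrite(f"pics/{n}14.png",im)
E
python3 rim.py 14 186 486 137
```

```text
clock: 19.48
position: [485.7, 135.0, 377.0]
ee_rot: [0.77, -0.638, 0.002, -0.001]
contact_force: [-0.2, -0.2, -9.1]
gripper_width: 15.0
clock: 20.1
position: [485.5, 135.1, 412.4]
ee_rot: [0.77, -0.638, 0.002, -0.001]
contact_force: [0.1, -0.8, -8.5]
gripper_width: 15.0
clock: 20.72
position: [485.4, 135.1, 425.3]
ee_rot: [0.77, -0.638, 0.002, -0.0]
contact_force: [0.3, -0.0, -9.4]
gripper_width: 14.9
clock: 21.35
position: [485.5, 135.1, 425.3]
ee_rot: [0.77, -0.638, 0.002, -0.0]
contact_force: [-0.1, 0.4, -9.6]
gripper_width: 14.9
pos [485.5 135.1 425.3] yaw -79.25 zax [ 0.0031 -0.0013 -1.    ] w 14.9 F [-0.1  0.4 -9.6] T [-0.03 -0.04 -0.05] t 21.35 j [ 0.59  0.16 -0.25  0.   -1.16 -0.41]
shift [ 0.  -0.2 79.6] spin -1.25
top 208 rim [487.3 136.9 101.4] z 187.8 tilt [ 0.004 -0.003] coverage 9
  lemon 178 [481.5 135.7 195.9]
side 295 rim [486.4 134.3 101.4] z 187.1 tilt [ 0.002 -0.002] coverage 12
  lemon 735 [487.8 148.8 195.9]
wrist 5072 rim [486.4 136.1 101.6] z 187.4 tilt [ 0.003 -0.004] coverage 11
  grip 8267 [487.5 129.1] 100.5
  lemon 4441 [488.  126.7 209.4]
```

View pics/side14.png

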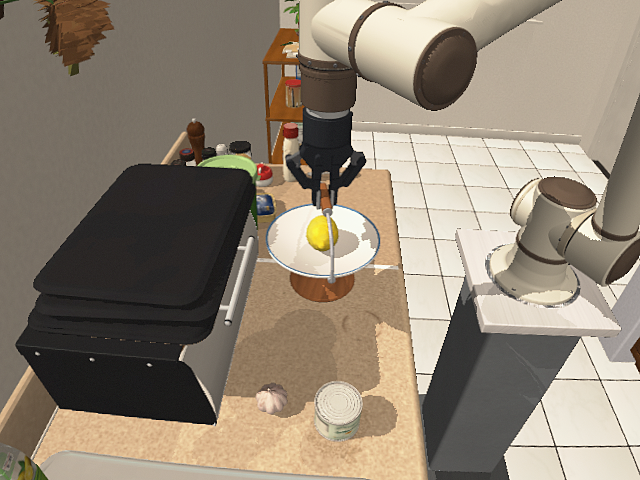

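The stand hangs level. The foot is at about (322,287) in the side view and clear of the worktop, by about 77 mm going by the rim height. The lemon is central and the garlic is still at (271,400). I hand it in.

Run:
```python
from bench import arm
s=arm.read_state(); print(s['joint_vel'].round(3)); arm.job_done()
```

```text
[-0.001  0.    -0.     0.001 -0.    -0.003]
the job is handed in; nothing more can be done
```

I put the dish back on its foot, twisted it to the stop and lifted the whole stand, and handed the job in at about 21.5 s. The arm was at rest and still holding the stand in the air.

**Last checks:**
- **Seating:** before the twist, the rim height put the dish at 64 mm on the foot, with the centres within about 1 mm.
- **Twist:** the torque rose from about 0.14 to 0.45 N m by roughly 90° and then held flat.
- **Lift:** the load is about 9.5 N, which matches dish, lemon and foot together. The foot is about 77 mm up, worked out from the rim height rather than measured directly.
- **Level and still:** the dish's tilt is under 0.005 rad, joint speeds are about zero, and the lemon looks central in the pictures. The garlic did not visibly move.

**Less certain:**
- **Lock angle:** the dish hides the bayonet, so I never saw it locked. I turned about 97° past the bar's first direction, and I think the foot slipped round by a few degrees at the end.
- **Centring:** the dish's centre drifted about 2 mm during the twist, which is within the stated play.

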